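Clear, cover and set the bench mixer

TASK

Make the platform mixer ready for its next run: first put every piece of broken cork lying on its deck into the grey waste bin, then set the metal lid on the mixer's pan so that it sits down on the rim all round, level. Then wind the click-stop dial back (anticlockwise) to its end stop and from there turn it clockwise exactly five clicks, leaving it resting in the fifth click. Leave the other things on the table where they are.

Things in the scene. Friction and masses are not known exactly. Their poses are not given: they have to be found in the camera images.
- mixer: low white platform mixer, fixed, 180 mm deep (own x, away from the robot) by 310 mm wide (own y, to the left), 34 mm high, yaw within 0.1 rad; origin at the centre of its underside. Right part: bare metal deck plate with the cork. Left end: a round steel pan at the back, 91 mm in front of its axis the dial on a white console 62 x 90 mm whose top is 60 mm above the table.
- deck (a point): centre of the bare deck plate (172 mm along the mixer's x by 176 mm along its y), on its upper face, 34 mm above the table
- pan_rim (a point): centre of the open mouth of the steel pan, at rim height, 66 mm above the table; the pan is 100 mm in outer and 94 mm in inner diameter, its rim 32 mm above the deck, axes as the mixer's
- dial_grip (a point): point on the dial's upright axis at grip height, 80 mm above the table; the frame turns with the dial. Black dial: 50 mm round skirt under an upright bar grip 46 mm long (own x), 13 mm wide (own y), 24 mm high, its top 10 mm above this point; a white pointer line on the bar's own +x half. When the lid is on, its handle's top is 98 mm above the table.
- dial (a joint): dial angle, rad: 0 at the anticlockwise end stop (pointer along the mixer's +x), growing clockwise seen from above, other stop at 4.19. Comes to rest in a click every 0.5236 rad (30 degrees); the fifth click is 2.618. About 0.1 N m takes it past a click; let go in between, it snaps to the nearer one. Starts in any click from the third to the seventh.
- lid: loose round steel lid, about 0.14 kg, 112 mm across: a flat flange 4 mm thick, below it a centring step 87 mm in diameter (chamfered to 80) and 8 mm deep that goes into the pan's mouth, on top a round black handle. Origin at the centre of the underside of the step, own z up; 40 mm high in all. It starts lying on the table, step down, to the right of the mixer.
- lid_flange (a point): centre of the underside of the lid's flange, 8 mm above the lid's origin; when the lid is seated it lies at the pan_rim point
- lid_handle (a point): middle of the lid's handle, 29 mm above the lid's origin; the handle is an upright cylinder 26 mm in diameter from 18 to 40 mm above the origin
- bin: grey open waste bin, fixed, 150 x 150 mm and 80 mm high (158 over its lip), walls 5 mm; origin at the centre of its underside, axes along its sides. It stands to the right of the mixer, in front of or behind the lid.
- bin_floor (a point): centre of the bin's inner floor, 5 mm above the table; inside 140 x 140 mm, 75 mm deep
- cork_a: loose piece of a broken cork ring, curved, about 68 mm long, 30 mm wide, 29 mm high, the ends bent towards own -y. Origin under its middle, at the underside; own x along its length, own z up; take it across own y at the origin. Starts on the mixer's deck plate; two to four such pieces in a run (absent ones read None).
- cork_b: loose piece of a broken cork ring, slightly curved, about 68 mm long, 32 mm wide, 29 mm high, the ends bent towards own -y. Origin under its middle, at the underside; own x along its length, own z up; take it across own y at the origin. Starts on the mixer's deck plate; two to four such pieces in a run (absent ones read None).
- cork_c: loose trimmed cork block, 50 mm long, 34 mm wide, 30 mm high, with a smaller lug 10 mm farther at its own +x end. Origin under its middle, at the underside; own x along its length, own z up; take it across own y at the origin. Starts on the mixer's deck plate; two to four such pieces in a run (absent ones read None).
- cork_d: loose trimmed cork block, 56 mm long, 28 mm wide, 26 mm high, with a smaller lug 6 mm farther at its own +x end. Origin under its middle, at the underside; own x along its length, own z up; take it across own y at the origin. Starts on the mixer's deck plate; two to four such pieces in a run (absent ones read None).
- timer: bystander: flat white lab timer 60 x 60 x 22 mm in front of the mixer; leave alone. Origin at the centre of its underside
- marker: bystander: marker pen 130 mm long, 18 mm thick, in front of the mixer; leave alone. Origin at the underside, mid-length
- small_beaker: bystander: small glass beaker 52 mm across, 66 mm high, in front of the mixer; leave alone. Origin at the centre of its underside
- sample_bottle: bystander: capped glass bottle 54 mm across, 106 mm high, at the left front; leave alone. Origin at the centre of its underside
- vial: bystander: small capped vial 23 mm across, 48 mm high, at the right front; leave alone. Origin at the centre of its underside

How it is judged (in metres and radians):
On the way, in this order (a step that is already met when the one before it is completed fails the run):
1. every piece of cork that is there lies in the bin (x of cork_a in the frame of bin_floor between -0.07 and 0.07 m and y of cork_a in the frame of bin_floor between -0.07 and 0.07 m and z of each of cork_a, cork_b, cork_c, cork_d in the frame of bin_floor below 0.07 m and x of cork_b in the frame of bin_floor between -0.07 and 0.07 m and y of cork_b in the frame of bin_floor between -0.07 and 0.07 m and x of cork_c in the frame of bin_floor between -0.07 and 0.07 m and y of cork_c in the frame of bin_floor between -0.07 and 0.07 m and x of cork_d in the frame of bin_floor between -0.07 and 0.07 m and y of cork_d in the frame of bin_floor between -0.07 and 0.07 m), for 0.2 s.
2. the lid sits on the pan's rim, centred and level (horizontal distance between lid_flange and pan_rim below 0.006 m and z of lid_flange in the frame of pan_rim between -0.003 and 0.003 m and angle between lid's own z axis and vertical below 0.05 rad), for 0.2 s.
3. the dial is wound back to its anticlockwise end stop (value of joint dial below 0.15 rad), for 0.1 s.
4. the dial is five clicks from the stop (value of joint dial between 2.46799 and 2.76799 rad), for 0.2 s.
At the end, for the whole second after the job is handed in: Every cork piece is inside the bin (its middle within the 140 mm square, below the rim); the lid's flange is within 3 mm of the rim's height and 6 mm of its centre, tilted less than 0.05 rad, at rest; the dial rests within 0.15 rad of 2.618 rad, the fifth click from the anticlockwise stop (all of step 1 and all of step 2 and all of step 4 and linear speed of lid below 0.02 m/s and velocity of joint dial between -0.05 and 0.05 rad/s); the robot touches nothing.
It fails at once if a bystander (timer, marker, small beaker, bottle, vial) is moved more than 40 mm (distance of any of timer, marker, small_beaker, sample_bottle, vial from where it was at the start of the episode above 0.04 m).
Of cork_a, cork_b, cork_c, cork_d only 2 to 4 are there at a start; the rules pass over those that are not, and their reading is None.
At some moment in a run one of cork_a, cork_b, cork_c, cork_d, lid may be knocked a few centimetres aside while the robot is not near it.
Once in a run the grip may slacken for a moment while it holds something.
It also fails if it takes over 210 s, if anything falls off the work surface, if the arm or the gripper's body presses on something with over 40 N, if the wrist force passes 120 N, or if a joint passes its speed limit or range.

ROBOT

A 6-joint arm with a two-finger parallel gripper is mounted at the origin on a cart in front of the work surface, level with it; the furniture and walls round the work are solid. World frame = base frame: x ahead of the robot, y to its left, z up, the work surface at z = 0. Lengths are in m, angles in degrees, forces in N, time in s.
With the tool pointing down it reaches from about 0.375 to 0.9 m from the base axis. Payload 3.1 kg.
Tool frame: the origin (TCP) lies at the very end of the fingers, on their centre line; the grasp point (between the pads) lies 19 mm behind it (grasp_offset is the distance from the TCP to the grasp point, in m); z points along the fingers, y is the direction in which the jaws open and shut (so a half turn about z gives the same grasp; the last joint's range is limited). The gripper opens to 87 mm and grips with 3 to 60 N. Pads are 19 mm wide; open, the fingers measure 117 mm over their backs; the gripper's body (75 mm by 190 mm) begins 51 mm behind the grasp point.
Start: joints at [61.679, 30.224, 82.088, -0, 67.689, -10.227], TCP at [0.194, 0.594, 0.223] pointing down, gripper open.
Joint ranges: [-176.69, 176.69], [-43.24, 126.21], [12.49, 139.97], [-82, 262], [0, 151.66], [-163.58, 163.58]. Speed limits (degrees/s): [159.86, 159.86, 180, 180, 180, 180].

INTERFACE

Orientations are given as a 3x3 rotation matrix whose columns are the frame's x, y, z axes.
In Python, from rig import * gives the robot as it stands. The module is installed in compiled form; this text tells all that it offers.
- The arm moves only by the tool play_rows, never from a script. Its argument "plan" is a list that holds one entry, the list of rows, each a list of 7 numbers: the shift along the world's x, y, z each as a share of 5 cm, from -1 to 1, then the turn, a rotation vector about the world's x, y, z each as a share of pi rad, from -1 to 1, then the gripper's target within -1 to 1 (fully open at 1, half-way at 0, shut at -1). A call has 1 to 12 rows; each row shifts and turns the commanded pose from where the row before left it; what a row does not reach is not made up. A row lasts 1/10 s, in which the tool goes at most 50 mm and 8.59 degrees, less where a joint would pass 70% of its speed; a pose out of reach is approached as far as the arm can. A call with a number of a shift or a turn outside -1 to 1 is refused whole. A call with a gripper value outside its range is refused whole. The fingers move at their own pace and stop on an object; the grip force is fixed at half the most. Time passes only in rows, so rows that do not move let the fingers close. It gives the time, the measured TCP pose, the force and the opening at its end, in the units of the state.
- read_state(): the state, without advancing time (a new reading comes with each control period).
- capture(name): name is "side" or "top" or "wrist"; returns the picture (480x640x3 uint8, red, green, blue); there is no depth.
- camera_params(name): a dict with "intrinsics" (3x3 intrinsics, pixels), "k1" (the pictures are not rectified: a ray, as slopes to the right and down, at radius r is drawn at 1 + k1 r^2 times it, then the intrinsics apply), "R" (3x3) and "t" (3): a world point X has camera coordinates R X + t; the wrist camera has in their place "mount" (4x4, takes a point from camera to tool coordinates, whose origin is the TCP and whose axes are the flange's). Camera axes: x right, y down, z forward; pixel columns grow to the right and rows downward; lengths in m; the calibration is good to about 2 mm. A picture is of the moment at which its call begins: read the wrist's pose just before it. camera_params takes no time and is no camera call.
- hand_in(): hands the job in, once; it reports no verdict.
The state is a dict: "time_s": time; "joint_positions": joint angles; "qvel": joint speeds; "tau": joint torques, N m; "position": TCP position; "tcp_rot": TCP orientation; "force": force on the tool from outside, world axes, zero at the start; "moment": the same for the moment, N m; "opening": opening from 0.0 (shut) to 1.0 (fully open).
Only numpy, scipy, OpenCV 4.12 (cv2) and the standard library are available. Lean on these libraries where they do the work, as an engineer would, in place of code of your own. Each camera call takes 0.05 s, during which the arm holds its last target. There are 200 camera calls.

## Working session

There is one attempt and no reset: what is moved stays moved. The work goes in short steps, Python scripts to look and compute and a tool call to move; the robot and the scene stay as the last step left them, time stands still between calls to the robot, and variables do not carry over. Pictures are saved under pics/ and viewed, about 12 in all and at most 16, crops included, and the job is handed in when it is done.

Besides the shell and the picture viewer there is one more tool, called after ">>>" by a JSON object that holds its "name" and its "arguments", one argument or row to a line. play_rows: Moves the arm, as the interface text tells. Its arguments: {"type":"object","properties":{"plan":{"type":"array"}},"required":["plan"]}

```bash
mkdir -p pics; cat > h.py <<'E'
from rig import *
import numpy as np, cv2
def save(n,img): cv2.imwrite('pics/'+n+'.png',img[:,:,::-1])
def cam(name,st=None):
    p=camera_params(name)
    K=np.array(p["intrinsics"])
    if name=="wrist":
        st=st or read_state()
        M=np.array(p["mount"]); T=np.eye(4); T[:3,:3]=np.array(st["tcp_rot"]); T[:3,3]=st["position"]
        W=T@M; R=W[:3,:3].T; t=-R@W[:3,3]
    else: R=np.array(p["R"]); t=np.array(p["t"])
    return K,p["k1"],R,t
def ray(c,u,v):
    K,k1,R,t=c
    d=np.array([(u-K[0,2])/K[0,0],(v-K[1,2])/K[1,1]]); s=d.copy()
    for _ in range(20): s=d/(1+k1*(s@s))
    return -R.T@t, R.T@np.array([s[0],s[1],1])
def onz(c,u,v,z):
    o,d=ray(c,u,v); return o+d*(z-o[2])/d[2]
def proj(c,X):
    K,k1,R,t=c; p=R@np.array(X)+t; s=p[:2]/p[2]; s=s*(1+k1*(s@s)); return K[:2,:2]@s+K[:2,2]
E
python3 - <<'E'
from h import *
for n in ("top","side"):
    save(n+'0',capture(n)); c=cam(n); print(n,c[0].tolist(),c[1],"pos",-c[2].T@c[3]); print(c[2])
p=camera_params("wrist");print(p)
print(read_state())
E
```

```text
top [[612.9328632661433, 0.0, 317.2214313853197], [0.0, 612.9328632661433, 242.56664302979686], [0.0, 0.0, 1.0]] -0.18338290579407715 pos [ 0.24884812 -0.1185363   1.18015444]
[[ 9.21824274e-03 -9.99954310e-01  2.53024762e-03]
 [-9.74838100e-01 -9.55024049e-03 -2.22709389e-01]
 [ 2.22723378e-01 -4.13592572e-04 -9.74881596e-01]]
side [[505.1284420544563, 0.0, 320.90843743277804], [0.0, 505.1284420544563, 238.44676796213702], [0.0, 0.0, 1.0]] -0.11986160936974509 pos [ 0.21853231 -0.84606429  0.39170936]
[[ 0.94401319 -0.32973744 -0.01059788]
 [-0.13659136 -0.36140604 -0.92234943]
 [ 0.300303    0.87215761 -0.38621135]]
{'intrinsics': array([[416.16901388,   0.        , 319.53356864],
       [  0.        , 416.16901388, 237.83691569],
       [  0.        ,   0.        ,   1.        ]]), 'k1': -0.05191771675353009, 'mount': array([[-5.01079355e-04, -9.69928349e-01, -2.43390111e-01,
         6.61237007e-02],
       [ 9.99999874e-01, -4.91706153e-04, -9.92626829e-05,
        -3.69328478e-05],
       [-2.33987251e-05, -2.43390131e-01,  9.69928474e-01,
        -1.62314574e-01],
       [ 0.00000000e+00,  0.00000000e+00,  0.00000000e+00,
         1.00000000e+00]])}
{'time_s': 0.1, 'joint_positions': array([ 6.16797434e+01,  3.02722385e+01,  8.21472841e+01,  3.68167391e-05,
        6.76899592e+01, -1.02265276e+01]), 'qvel': array([ 0.04623524, -0.02315826, -0.1702972 ,  0.01264607,  0.01385002,
       -0.00261271]), 'tau': array([-7.87905883e-04, -4.40985024e+01, -1.77149910e+01,  6.34404388e-02,
        5.34057396e-02, -4.33777336e-05]), 'position': array([0.19376137, 0.59352974, 0.22169429]), 'tcp_rot': array([[-9.50549499e-01,  3.10571774e-01, -9.07013605e-04],
       [ 3.10572913e-01,  9.50548072e-01, -1.68182818e-03],
       [ 3.39831673e-04, -1.88035479e-03, -9.99998174e-01]]), 'force': array([-0.20320945, -0.03187533, -0.50784018]), 'moment': array([-0.02115275, -0.01611869, -0.01817188]), 'opening': 1.0014999850481607}
```

View pics/top0.png

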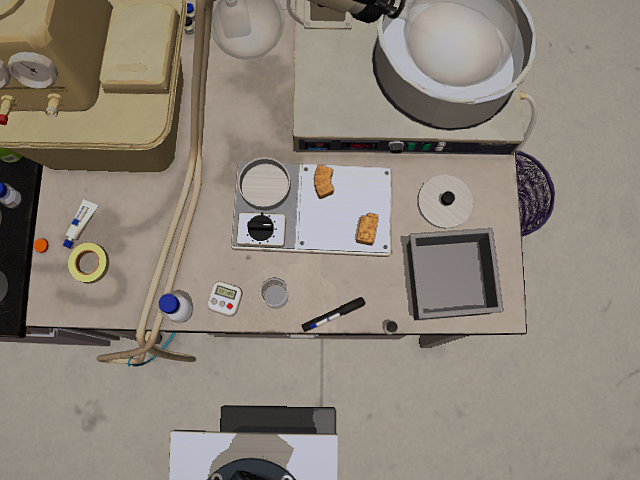

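View pics/side0.png

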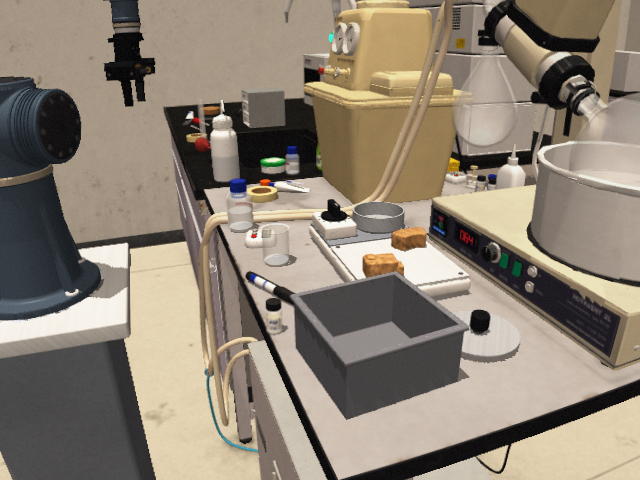

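Top view: curved cork at (323,181), block cork at (367,228), pan (265,183), dial (262,228), lid handle (447,198), bin (453,273). The side view confirms two corks only. Next I'll zoom in and measure.

```bash
python3 - <<'E'
from h import *
img=cv2.imread('pics/top0.png'); c=cam("top")
cv2.imwrite('pics/top0c.png',cv2.resize(img[150:330,225:505],None,fx=2.85,fy=2.85,interpolation=cv2.INTER_CUBIC))
hsv=cv2.cvtColor(img,cv2.COLOR_BGR2HSV)
m=cv2.inRange(hsv,(5,110,80),(20,255,255)); m[:150]=0;m[260:]=0;m[:,:290]=0;m[:,400:]=0
cs,_=cv2.findContours(m,cv2.RETR_EXTERNAL,cv2.CHAIN_APPROX_NONE)
for k in cs:
    if cv2.contourArea(k)<60: continue
    P=np.array([onz(c,*q[0],0.063)[:2]*1000 for q in k],np.float32)
    print(cv2.minAreaRect(P),cv2.contourArea(P),P.mean(0))
for n,u,v,z in [("pan",265,183,.066),("dial",262,228,.09),("handle",447,198,.04),("mixFR",391,255,.034),("mixBR",392,166,.034),("mixFL",233,249,.034),("bin1",407,233,.08),("bin2",495,229,.08),("bin3",502,312,.08),("bin4",414,319,.08)]:
    print(n,onz(c,u,v,z).round(4))
E
```

```text
((534.3157348632812, -212.35116577148438), (32.534141540527344, 57.75166320800781), 78.68656921386719) 1606.407767663477 [ 533.8952  -212.86331]
((627.460693359375, -128.9300994873047), (60.72055435180664, 34.59126281738281), 0.17028750479221344) 1600.6979124320205 [ 627.6943  -129.00504]
pan [ 0.6193 -0.0181  0.066 ]
dial [ 0.5244 -0.0173  0.09  ]
handle [ 0.6014 -0.3726  0.04  ]
mixFR [ 0.4877 -0.2605  0.034 ]
mixBR [ 0.6682 -0.2661  0.034 ]
mixFL [0.4965 0.0425 0.034 ]
bin1 [ 0.52   -0.2854  0.08  ]
bin2 [ 0.5297 -0.4534  0.08  ]
bin3 [ 0.3731 -0.4586  0.08  ]
bin4 [ 0.3605 -0.2949  0.08  ]
```

View pics/top0c.png

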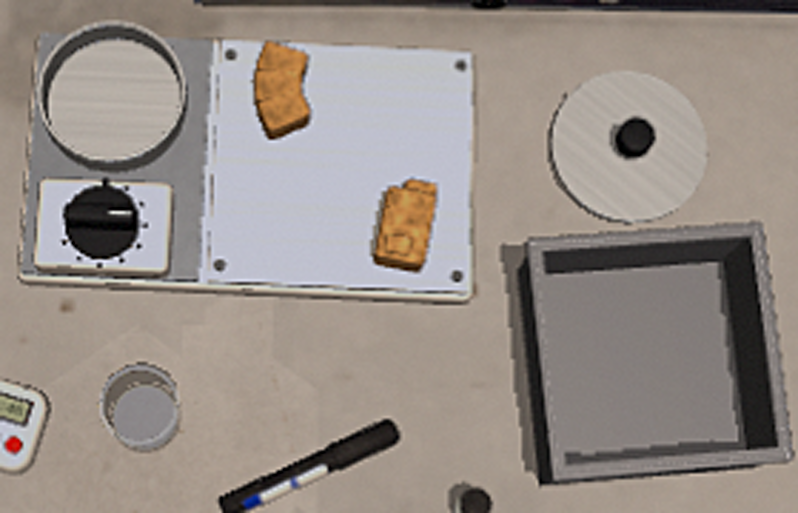

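Zoomed: the dial pointer points to the right, so it is at click 3. The curved cork's ends bend to the right and the block's lug is at the top. Mixer yaw is about -0.03 rad. Moving over the deck.

>>> {"name": "play_rows", "arguments": {
  "plan": [
    [[0.4, -0.8, 0, 0, 0, 0.038, 1], [0.4, -0.8, 0, 0, 0, 0, 1], [0.4, -0.8, 0, 0, 0, 0, 1], [0.4, -0.8, 0, 0, 0, 0, 1], [0.4, -0.8, 0, 0, 0, 0, 1], [0.4, -0.8, 0, 0, 0, 0, 1], [0.4, -0.8, 0, 0, 0, 0, 1], [0.4, -0.8, 0, 0, 0, 0, 1], [0.4, -0.8, 0, 0, 0, 0, 1], [0.4, -0.8, 0, 0, 0, 0, 1], [0.4, -0.8, 0, 0, 0, 0, 1], [0.4, -0.8, 0, 0, 0, 0, 1]]
  ]
}}

```text
time_s: 1.3
position: [0.4344, 0.1123, 0.2225]
tcp_rot: [[-0.981, 0.195, -0.0], [0.195, 0.981, 0.0], [0.0, 0.0, -1.0]]
force: [1.0, -0.1, -0.1]
opening: 1.003
```

>>> {"name": "play_rows", "arguments": {
  "plan": [
    [[0.22, -0.72, 0, 0, 0, 0, 1], [0.22, -0.72, 0, 0, 0, 0, 1], [0.22, -0.72, 0, 0, 0, 0, 1], [0.22, -0.72, 0, 0, 0, 0, 1], [0.22, -0.72, 0, 0, 0, 0, 1], [0.22, -0.72, 0, 0, 0, 0, 1], [0.22, -0.72, 0, 0, 0, 0, 1], [0.22, -0.72, 0, 0, 0, 0, 0.5], [0.22, -0.72, 0, 0, 0, 0, 0.5], [0, 0, 0, 0, 0, 0, 0.5], [0, 0, 0, 0, 0, 0, 0.5]]
  ]
}}

```text
time_s: 2.4
position: [0.5326, -0.2103, 0.2218]
tcp_rot: [[-0.98, 0.197, -0.001], [0.197, 0.98, 0.001], [0.002, 0.001, -1.0]]
force: [-1.7, 0.6, -0.3]
opening: 0.774
```

```bash
python3 - <<'E'
from h import *
s=read_state(); print(s["position"],s["tcp_rot"][:,1],s["joint_positions"],s["opening"])
save('w1',capture("wrist"))
E
```

```text
[ 0.53258292 -0.21033316  0.221812  ] [0.19689204 0.98042467 0.00099134] [-3.27383146e+01  2.62666169e+01  8.97238811e+01  2.10168563e-02
  6.41169981e+01 -1.11392275e+02] 0.774355532580524
```

View pics/w1.png

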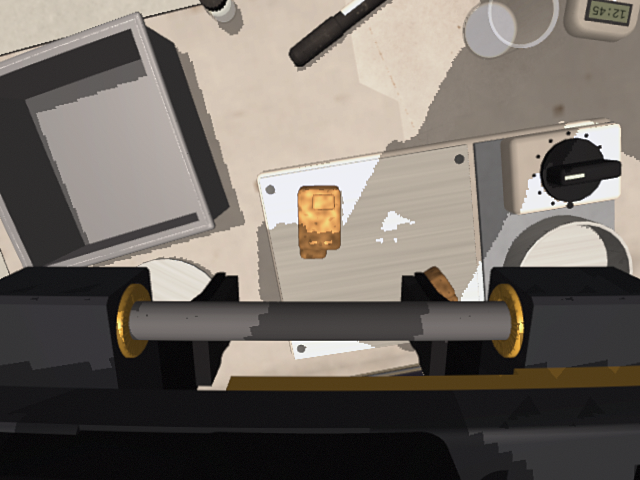

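The wrist view shows the block cork (body 300–341, 186–249, upright in the picture, so aligned with the jaws), plus the dial (572,168) and pan (565,255).

```bash
python3 - <<'E'
from h import *
c=cam("wrist")
for n,u,v,z in [("blk",320,218,.063),("l",300,218,.063),("r",341,218,.063),("t",320,186,.063),("b",320,249,.063),("dial",577,170,.09),("panfront",567,217,.066)]: print(n,onz(c,u,v,z).round(4))
E
```

```text
blk [ 0.5304 -0.2084  0.063 ]
l [ 0.5273 -0.2238  0.063 ]
r [ 0.5337 -0.1922  0.063 ]
t [ 0.5057 -0.2035  0.063 ]
b [ 0.5552 -0.2134  0.063 ]
dial [ 0.5267 -0.02    0.09  ]
panfront [ 0.5673 -0.0157  0.066 ]
```

>>> {"name": "play_rows", "arguments": {
  "plan": [
    [[-0.04, 0.04, -0.7, 0, 0, 0, 0.5], [0, 0, -0.7, 0, 0, 0, 0.5], [0, 0, -0.7, 0, 0, 0, 0.5], [0, 0, -0.7, 0, 0, 0, 0.5], [0, 0, -0.4, 0, 0, 0, 0.5], [0, 0, -0.42, 0, 0, 0, 0.5], [0, 0, 0, 0, 0, 0, -0.6], [0, 0, 0, 0, 0, 0, -0.6], [0, 0, 0, 0, 0, 0, -0.6], [0, 0, 0, 0, 0, 0, -0.6], [0, 0, 0, 0, 0, 0, -0.6], [0, 0, 0, 0, 0, 0, -0.6]]
  ]
}}

```text
time_s: 3.65
position: [0.5317, -0.2082, 0.0427]
tcp_rot: [[-0.981, 0.195, 0.002], [0.195, 0.981, -0.001], [-0.002, -0.001, -1.0]]
force: [0.1, 0.1, 5.0]
opening: 0.387
```

>>> {"name": "play_rows", "arguments": {
  "plan": [
    [[0, 0, 0.6, 0, 0, 0, -0.6], [0, 0, 0.8, 0, 0, 0, -0.6], [0, 0, 0.8, 0, 0, 0, -0.6], [0, 0, 0.8, 0, 0, 0, -0.6], [-0.34, -0.64, 0, 0, 0, 0, -0.6], [-0.34, -0.64, 0, 0, 0, 0, -0.6], [-0.34, -0.64, 0, 0, 0, 0, -0.6], [-0.34, -0.64, 0, 0, 0, 0, -0.6], [-0.34, -0.64, 0, 0, 0, 0, -0.6]]
  ]
}}

```text
time_s: 4.55
position: [0.4451, -0.3689, 0.1917]
tcp_rot: [[-0.981, 0.195, 0.0], [0.195, 0.981, 0.0], [-0.0, 0.0, -1.0]]
force: [-0.0, -0.9, -0.5]
opening: 0.386
```

>>> {"name": "play_rows", "arguments": {
  "plan": [
    [[0.4, -0.1, 0, 0, 0, 0, -0.6], [0, 0, -0.8, 0, 0, 0, -0.6], [0, 0, -0.8, 0, 0, 0, -0.6], [0, 0, -0.6, 0, 0, 0, -0.6], [0, 0, -0.4, 0, 0, 0, -0.6], [0, 0, 0, 0, 0, 0, 0.1], [0, 0, 0, 0, 0, 0, 0.1], [0, 0, 0, 0, 0, 0, 0.1], [0, 0, 0, 0, 0, 0, 0.1], [0, 0, 0.8, 0, 0, 0, 0.1], [0, 0, 0.8, 0, 0, 0, 0.1], [0, 0, 0.8, 0, 0, 0, 0.1]]
  ]
}}

```text
time_s: 5.75
position: [0.4661, -0.373, 0.1839]
tcp_rot: [[-0.981, 0.195, 0.001], [0.195, 0.981, -0.001], [-0.001, -0.001, -1.0]]
force: [0.6, -0.6, 0.3]
opening: 0.547
```

>>> {"name": "play_rows", "arguments": {
  "plan": [
    [[0, 0.8, 0.4, 0, 0, 0.04, 0.2], [0.4, 0.8, 0, 0, 0, 0.02, 0.2], [0.4, 0.8, 0, 0, 0, 0, 0.2], [0.4, 0.8, 0, 0, 0, 0, 0.2], [0.4, 0.8, 0, 0, 0, 0, 0.2], [0.4, 0.8, 0, 0, 0, 0, 0.2], [0, 0, 0, 0, 0, 0, 0.2], [0, 0, 0, 0, 0, 0, 0.2]]
  ]
}}

```text
time_s: 6.55
position: [0.5665, -0.1319, 0.2026]
tcp_rot: [[-1.0, 0.005, 0.001], [0.005, 1.0, -0.001], [-0.001, -0.001, -1.0]]
force: [-0.5, 0.2, 0.2]
opening: 0.604
```

```bash
python3 - <<'E'
from h import *
s=read_state(); print(s["position"],s["tcp_rot"][:,1],s["opening"])
a=capture("wrist");b=capture("top")
save('wt2',np.hstack([cv2.resize(a,(400,300)),cv2.resize(b[140:340,225:505],(400,300))]));save('w2',a);save('t2',b)
c=cam("wrist"); 
for n in ("w2","t2"):
    cc=c if n=="w2" else cam("top")
    img=cv2.imread(f'pics/{n}.png'); hsv=cv2.cvtColor(img,cv2.COLOR_BGR2HSV)
    m=cv2.inRange(hsv,(5,110,60),(20,255,255))
    if n=="t2": m[:150]=0;m[330:]=0;m[:,:290]=0
    else: m[270:]=0
    for k in cv2.findContours(m,cv2.RETR_EXTERNAL,cv2.CHAIN_APPROX_NONE)[0]:
        if cv2.contourArea(k)<60: continue
        print(n,cv2.boundingRect(k),[onz(cc,*k.reshape(-1,2).mean(0),z).round(4)[:2] for z in(.063,.035)])
E
```

```text
[ 0.56652183 -0.13194718  0.20258295] [ 0.00491495  0.99998716 -0.00123677] 0.6037972846841217
w2 (303, 256, 39, 14) [array([ 0.597 , -0.1314]), array([ 0.6061, -0.1312])]
w2 (0, 55, 55, 80) [array([ 0.4681, -0.3406]), array([ 0.4651, -0.3598])]
t2 (437, 252, 22, 32) [array([ 0.4577, -0.3633]), array([ 0.463 , -0.3694])]
```

View pics/wt2.png

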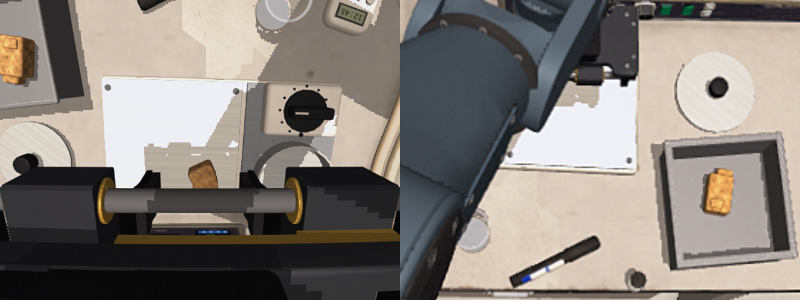

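The block is in the bin and the curved cork hasn't moved. Grasping it.

>>> {"name": "play_rows", "arguments": {
  "plan": [
    [[0.6, 0.1, 0, 0, 0, 0, 0.2], [0.64, 0, -0.6, 0, 0, 0, 0.2], [0, 0, -0.6, 0, 0, 0, 0.2], [0, 0, -0.7, 0, 0, 0, 0.2], [0, 0, -0.7, 0, 0, 0, 0.2], [0, 0, -0.62, 0, 0, 0, 0.2], [0, 0, 0, 0, 0, 0, -0.7], [0, 0, 0, 0, 0, 0, -0.7], [0, 0, 0, 0, 0, 0, -0.7], [0, 0, 0, 0, 0, 0, -0.7], [0, 0, 0, 0, 0, 0, -0.7], [0, 0, 0.6, 0, 0, 0, -0.7]]
  ]
}}

```text
time_s: 7.85
position: [0.6253, -0.127, 0.0683]
tcp_rot: [[-1.0, 0.008, -0.007], [0.008, 1.0, 0.003], [0.007, 0.003, -1.0]]
force: [-0.4, 0.5, -0.7]
opening: 0.378
```

>>> {"name": "play_rows", "arguments": {
  "plan": [
    [[0, 0, 0.6, 0, 0, 0, -0.7], [0, 0, 0.8, 0, 0, 0, -0.7], [0, 0, 0.8, 0, 0, 0, -0.7], [-0.6, -0.75, 0, 0, 0, 0, -0.7], [-0.6, -0.75, 0, 0, 0, 0, -0.7], [-0.6, -0.75, 0, 0, 0, 0, -0.7], [-0.6, -0.75, 0, 0, 0, 0, -0.7], [-0.6, -0.75, 0, 0, 0, 0, -0.7], [-0.6, -0.75, 0, 0, 0, 0, -0.7], [-0.3, -0.42, 0, 0, 0, 0, -0.7]]
  ]
}}

```text
time_s: 8.85
position: [0.4308, -0.3765, 0.1814]
tcp_rot: [[-1.0, 0.01, 0.0], [0.01, 1.0, -0.002], [-0.0, -0.002, -1.0]]
force: [1.0, 0.8, -1.1]
opening: 0.376
```

>>> {"name": "play_rows", "arguments": {
  "plan": [
    [[0, -0.2, -0.7, 0, 0, 0, -0.7], [0, 0, -0.8, 0, 0, 0, -0.7], [0, 0, -0.7, 0, 0, 0, -0.7], [0, 0, 0, 0, 0, 0, 0], [0, 0, 0, 0, 0, 0, 0], [0, 0, 0, 0, 0, 0, 0], [0, 0, 0, 0, 0, 0, 0], [0, 0, 0.8, 0, 0, 0, 0], [0, 0, 0.8, 0, 0, 0, 0], [0, 0, 0.8, 0, 0, 0, 0], [0, 0, 0.4, 0, 0, 0, 0.1]]
  ]
}}

```text
time_s: 9.95
position: [0.4347, -0.3856, 0.2163]
tcp_rot: [[-1.0, 0.007, 0.006], [0.007, 1.0, -0.007], [-0.006, -0.007, -1.0]]
force: [0.5, -0.6, 1.0]
opening: 0.522
```

>>> {"name": "play_rows", "arguments": {
  "plan": [
    [[0.7, 0, 0, 0, 0, 0, 0.1], [0.4, 0, 0, 0, 0, 0, 0.1], [0, 0, 0, 0, 0, 0, 0.1], [0, 0, 0, 0, 0, 0, 0.1]]
  ]
}}

```text
time_s: 10.35
position: [0.4879, -0.3836, 0.2115]
tcp_rot: [[-1.0, 0.007, 0.0], [0.007, 1.0, -0.001], [-0.0, -0.001, -1.0]]
force: [-0.3, 0.4, 0.1]
opening: 0.551
```

```bash
python3 - <<'E'
from h import *
s=read_state(); print(s["position"],s["tcp_rot"][:,1],s["opening"])
a=capture("wrist");b=capture("top")
save('wt3',np.hstack([cv2.resize(a,(400,300)),cv2.resize(b[140:340,225:505],(400,300))]));save('w3',a);save('t3',b)
E
```

```text
[ 0.48793831 -0.38355941  0.21152002] [ 6.80577929e-03  9.99976415e-01 -9.22258446e-04] 0.5506712943920417
```

View pics/wt3.png

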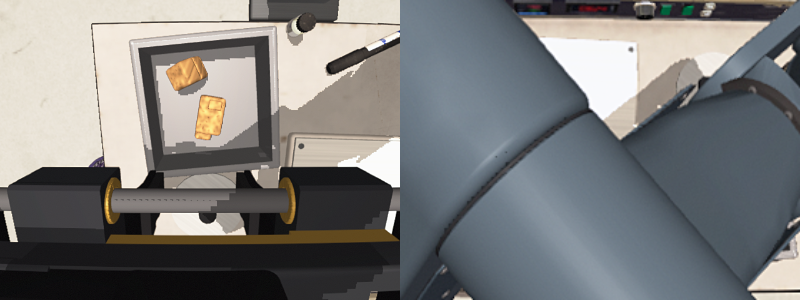

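Both corks lie in the bin. The lid handle is visible between the fingers near (331,346) in the wrist picture. Measuring lid and pan.

```bash
python3 - <<'E'
from h import *
c=cam("wrist"); t=cam("top")
g=cv2.imread('pics/w3.png',0)
m=(g[325:372,300:365]<50).astype(np.uint8)
for k in cv2.findContours(m,cv2.RETR_EXTERNAL,cv2.CHAIN_APPROX_NONE)[0]:
    if cv2.contourArea(k)>40:
        (u,v),r=cv2.minEnclosingCircle(k); print(cv2.boundingRect(k),u+300,v+325,r,onz(c,u+300,v+325,.035).round(4))
I=cv2.imread('pics/top0.png',0)
# handle in top
m=(I[185:212,435:460]<60).astype(np.uint8)
for k in cv2.findContours(m,cv2.RETR_EXTERNAL,cv2.CHAIN_APPROX_NONE)[0]:
    if cv2.contourArea(k)>40:
        x,y,w,h=cv2.boundingRect(k); print("top handle",x+435,y+185,w,h, onz(t,x+435+w/2,y+185+6.5,.04).round(4))
# refined pan from wrist1 view: sample rim points
print(proj(t,[.6193,-.0181,.066]))
for n in [("top0",t)]:
    e=cv2.resize(cv2.imread('pics/top0.png')[150:220,225:305],None,fx=7,fy=7,interpolation=cv2.INTER_CUBIC)
    f=cv2.resize(cv2.imread('pics/top0.png')[165:235,410:480],None,fx=7,fy=7,interpolation=cv2.INTER_CUBIC)
    cv2.imwrite('pics/panlid.png',cv2.resize(np.hstack([e,f]),(750,350)))
E
```

```text
(19, 16, 27, 16) 332.0 344.0 13.341764450073242 [ 0.6041 -0.3734  0.035 ]
top handle 441 192 14 13 [ 0.6004 -0.3745  0.04  ]
[265.02029868 182.98193482]
```

View pics/panlid.png

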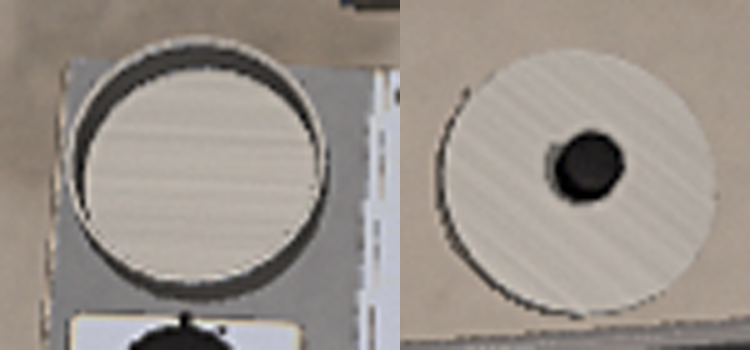

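```bash
python3 - <<'E'
from h import *
t=cam("top")
P=lambda u,v:(u/5+225,v/5+150)
L=lambda u,v:((u-400)/5+410,v/5+165)
for n,p in [("pan L",P(68,155)),("R",P(328,155)),("T",P(198,36))]: print(n,onz(t,*p,.066).round(4))
for n,p,z in [("lidL",L(443,182),.012),("R",L(715,182),.012),("T",L(579,49),.012),("B",L(579,315),.012),("handle",L(589.5,164),.04)]: print(n,onz(t,*p,z).round(4))
# side-view check of the predicted rim and handle
s=cam("side"); print(proj(s,[.602,-.373,.04]),proj(s,[.618,-.018,.066]))
E
```

```text
pan L [0.623  0.0328 0.066 ]
R [ 0.6237 -0.067   0.066 ]
T [ 0.6719 -0.0156  0.066 ]
lidL [ 0.6021 -0.3208  0.012 ]
R [ 0.6038 -0.4319  0.012 ]
T [ 0.6593 -0.3786  0.012 ]
B [ 0.5479 -0.3738  0.012 ]
handle [ 0.6019 -0.3744  0.04  ]
[478.21034952 314.23486221] [376.90954461 210.62434081]
```

>>> {"name": "play_rows", "arguments": {
  "plan": [
    [[0.76, 0.1, 0, 0, 0, 0, 0.1], [0.76, 0.1, 0, 0, 0, 0, 0.1], [0.76, 0, 0, 0, 0, 0, 0.1], [0, 0, -0.8, 0, 0, 0, 0.1], [0, 0, -0.8, 0, 0, 0, 0.1], [0, 0, -0.8, 0, 0, 0, 0.1], [0, 0, -0.8, 0, 0, 0, 0.1], [0, 0, -0.2, 0, 0, 0, 0.1], [0, 0, 0, 0, 0, 0, 0.1], [0, 0, 0, 0, 0, 0, 0.1]]
  ]
}}

```text
time_s: 11.45
position: [0.6029, -0.3751, 0.0425]
tcp_rot: [[-1.0, 0.008, 0.002], [0.008, 1.0, -0.002], [-0.002, -0.002, -1.0]]
force: [0.6, 0.8, 1.0]
opening: 0.546
```

```bash
python3 - <<'E'
from h import *
s=read_state(); print(s["position"],s["tcp_rot"][:,1],s["opening"],s["force"])
save('w4',np.hstack([cv2.resize(capture("wrist"),(400,300)),cv2.resize(capture("side")[220:400,360:600],(400,300))]))
E
```

```text
[ 0.60288323 -0.37512258  0.0424675 ] [ 0.00829991  0.99996339 -0.00208239] 0.5459242127518361 [0.59125303 0.75177354 0.96768381]
```

View pics/w4.png

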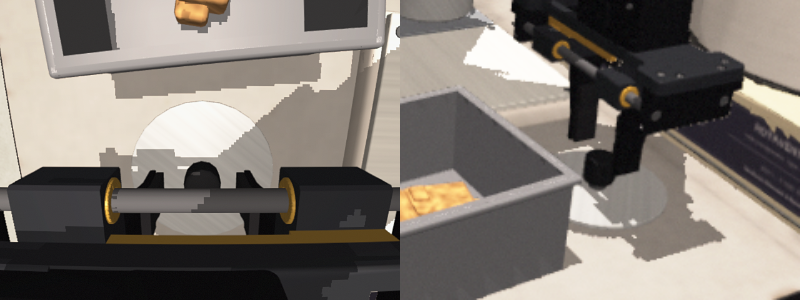

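The handle is centred between the fingers (handle 202, finger mid 200). Going down and gripping.

>>> {"name": "play_rows", "arguments": {
  "plan": [
    [[0, 0, -0.3, 0, 0, 0, 0.1], [0, 0, -0.2, 0, 0, 0, 0.1], [0, 0, 0, 0, 0, 0, -0.8], [0, 0, 0, 0, 0, 0, -0.8], [0, 0, 0, 0, 0, 0, -0.8], [0, 0, 0, 0, 0, 0, -0.8], [0, 0, 0, 0, 0, 0, -0.8], [0, 0, 0, 0, 0, 0, -0.8]]
  ]
}}

```text
time_s: 12.35
position: [0.6023, -0.3741, 0.0158]
tcp_rot: [[-1.0, 0.008, 0.001], [0.008, 1.0, -0.0], [-0.001, -0.0, -1.0]]
force: [0.7, 0.3, 0.2]
opening: 0.29
```

>>> {"name": "play_rows", "arguments": {
  "plan": [
    [[0, 0, 0.2, 0, 0, 0, -0.8], [0, 0, 0.6, 0, 0, 0, -0.8], [0, 0, 0.6, 0, 0, 0, -0.8], [0, 0, 0.8, 0, 0, 0, -0.8], [0, 0, 0.8, 0, 0, 0, -0.8], [0, 0, 0.6, 0, 0, 0, -0.8], [0, 0, 0, 0, 0, 0, -0.8]]
  ]
}}

```text
time_s: 13.05
position: [0.6047, -0.3762, 0.2025]
tcp_rot: [[-1.0, 0.008, 0.009], [0.008, 1.0, -0.008], [-0.009, -0.008, -1.0]]
force: [0.5, -0.3, -0.9]
opening: 0.288
```

>>> {"name": "play_rows", "arguments": {
  "plan": [
    [[0, 0.7, 0, 0, 0, 0, -0.8], [0, 0.7, 0, 0, 0, 0, -0.8], [0, 0.7, 0, 0, 0, 0, -0.8], [0, 0.7, 0, 0, 0, 0, -0.8], [0, 0.7, 0, 0, 0, 0, -0.8], [0, 0.7, 0, 0, 0, 0, -0.8], [0, 0, 0, 0, 0, 0, -0.8], [0, 0, 0, 0, 0, 0, -0.8]]
  ]
}}

```text
time_s: 13.85
position: [0.6014, -0.1628, 0.1946]
tcp_rot: [[-1.0, 0.006, -0.002], [0.006, 1.0, 0.0], [0.002, 0.0, -1.0]]
force: [-0.4, -0.1, -1.5]
opening: 0.283
```

```bash
python3 - <<'E'
from h import *
s=read_state(); print(s["position"],s["tcp_rot"],s["opening"],s["force"])
save('w5',capture("wrist"));save('s5',capture("side"))
E
```

```text
[ 0.60136617 -0.16280175  0.19463011] [[-9.99980991e-01  5.84929458e-03 -1.95021409e-03]
 [ 5.84874466e-03  9.99982855e-01  2.87567031e-04]
 [ 1.95186271e-03  2.76155260e-04 -9.99998057e-01]] 0.2833618520537899 [-0.39953156 -0.11133002 -1.52604566]
```

View pics/w5.png

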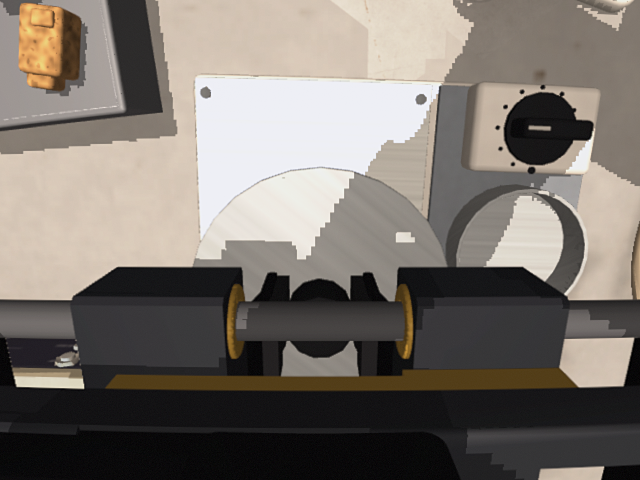

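The lid is held level. Pan outer rim in the picture: left ≈457, right ≈587, front ≈183; lid front edge at row 167.

```bash
python3 - <<'E'
from h import *
c=cam("wrist")
for n,u,v in [("L",457,245),("R",587,245),("front",521,183),("L2",461,225),("R2",582,222)]: print(n,onz(c,u,v,.066).round(4))
for n,u,v in [("lid front",320,167),("lidL",200,240),("lidR",444,240)]: print(n,onz(c,u,v,.1908).round(4))
print("dial",onz(c,541,129,.066).round(4),onz(c,506,128,.09),onz(c,593,129,.09))
E
```

```text
L [ 0.615  -0.0646  0.066 ]
R [0.616  0.0335 0.066 ]
front [ 0.57   -0.0218  0.066 ]
L2 [ 0.6001 -0.0628  0.066 ]
R2 [0.5985 0.0271 0.066 ]
lid front [ 0.5486 -0.164   0.1908]
lidL [ 0.578  -0.2141  0.1908]
lidR [ 0.5789 -0.1128  0.1908]
dial [ 0.5327 -0.0114  0.066 ] [ 0.53248549 -0.04666104  0.09      ] [0.53271292 0.01037442 0.09      ]
```

>>> {"name": "play_rows", "arguments": {
  "plan": [
    [[0.17, 0.73, 0, 0, 0, 0, -0.8], [0.17, 0.73, 0, 0, 0, 0, -0.8], [0, 0.73, 0, 0, 0, 0, -0.8], [0, 0.74, 0, 0, 0, 0, -0.8], [0, 0, -0.7, 0, 0, 0, -0.8], [0, 0, -0.7, 0, 0, 0, -0.8], [0, 0, -0.5, 0, 0, 0, -0.8], [0, 0, 0, 0, 0, 0, -0.8], [0, 0, 0, 0, 0, 0, -0.8]]
  ]
}}

```text
time_s: 14.85
position: [0.6194, -0.0186, 0.1004]
tcp_rot: [[-1.0, 0.009, -0.0], [0.009, 1.0, -0.0], [0.0, -0.0, -1.0]]
force: [-0.1, -1.0, -1.3]
opening: 0.291
```

```bash
python3 - <<'E'
from h import *
s=read_state(); print(s["position"],s["opening"],s["force"])
w=capture("wrist");d=capture("side")
save('w6',np.vstack([w[60:330,0:640],cv2.resize(d[130:260,300:460],(640,330))[:320]]))
E
```

```text
[ 0.61942528 -0.01856814  0.10035814] 0.2908873172136427 [-0.05049873 -0.960957   -1.34414655]
```

View pics/w6.png

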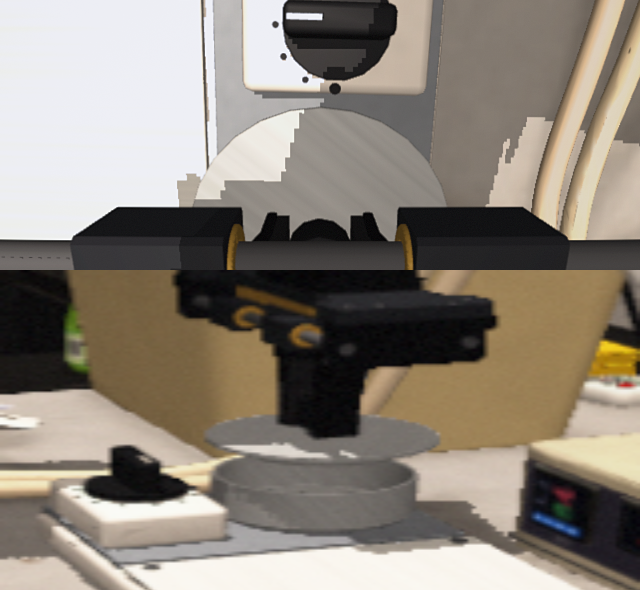

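The lid hovers centred over the pan. Lowering gently.

>>> {"name": "play_rows", "arguments": {
  "plan": [
    [[0, 0.05, -0.14, 0, 0, 0, -0.8], [0, 0, -0.1, 0, 0, 0, -0.8], [0, 0, -0.1, 0, 0, 0, -0.8], [0, 0, -0.08, 0, 0, 0, -0.8], [0, 0, -0.06, 0, 0, 0, -0.8], [0, 0, -0.04, 0, 0, 0, -0.8], [0, 0, 0, 0, 0, 0, -0.8], [0, 0, 0, 0, 0, 0, -0.8]]
  ]
}}

```text
time_s: 15.75
position: [0.6192, -0.0149, 0.0746]
tcp_rot: [[-1.0, 0.008, 0.0], [0.008, 1.0, -0.0], [-0.0, -0.0, -1.0]]
force: [0.4, 0.7, -1.1]
opening: 0.286
```

>>> {"name": "play_rows", "arguments": {
  "plan": [
    [[0, 0, -0.01, 0, 0, 0, -0.8], [0, 0, 0, 0, 0, 0, 0], [0, 0, 0, 0, 0, 0, 0], [0, 0, 0, 0, 0, 0, 0], [0, 0, 0.4, 0, 0, 0, 0], [0, 0, 0.6, 0, 0, 0, 0], [0, 0, 0.8, 0, 0, 0, 0], [0, 0, 0.8, 0, 0, 0, -0.2], [0, -0.8, 0, 0, 0, 0, -0.4], [0, -0.8, 0, 0, 0, 0, -0.4], [0, -0.8, 0, 0, 0, 0, -0.4], [0, 0, 0, 0, 0, 0, -0.4]]
  ]
}}

```text
time_s: 16.95
position: [0.6197, -0.1404, 0.2046]
tcp_rot: [[-1.0, 0.013, 0.002], [0.013, 1.0, -0.003], [-0.002, -0.003, -1.0]]
force: [0.6, -0.1, -0.4]
opening: 0.304
```

```bash
python3 - <<'E'
from h import *
s=read_state(); print(s["position"],s["opening"],s["force"])
w=capture("wrist");d=capture("side");save('w7r',w)
save('w7',np.vstack([w[60:330,0:640],cv2.resize(d[130:260,300:460],(640,330))[:320]]))
E
```

```text
[ 0.61965154 -0.14036895  0.20461247] 0.3038585779024898 [ 0.59629384 -0.12539524 -0.44720559]
```

View pics/w7.png

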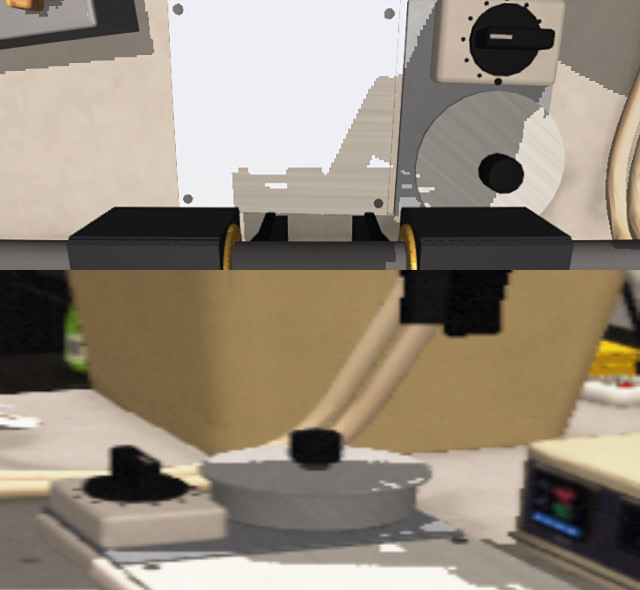

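The lid is seated flush and level, its flange overhanging evenly. Dial bar in the wrist picture runs from 475 to 555 at row 98, pointer to the left. Locating the dial axis.

```bash
python3 - <<'E'
from h import *
st=read_state(); c=cam("wrist")
g=cv2.imread('pics/w7r.png',0)
m=(g<70).astype(np.uint8); m[:65]=0; m[145:]=0; m[:,:466]=0; m[:,560:]=0
k=max(cv2.findContours(m,cv2.RETR_EXTERNAL,cv2.CHAIN_APPROX_NONE)[0],key=cv2.contourArea)
print(cv2.boundingRect(k))
x,y,w,h=cv2.boundingRect(k)
p=k.reshape(-1,2)
print("skirt left/front/rear", [onz(c,*q,.066).round(4) for q in (p[p[:,0].argmin()],p[p[:,1].argmin()],p[p[:,1].argmax()])], p[p[:,1].argmin()],p[p[:,1].argmax()],p[p[:,0].argmin()])
for u,v in [(475,98),(554,98),(554,87),(554,110)]: print(onz(c,u,v,.09).round(4))
t=cam("top")
for u,v,z in [(247,228,.066),(277.5,228,.066)]: print("top",onz(t,u,v,z))
j=st["joint_positions"];print(j)
E
```

```text
(469, 65, 86, 71)
skirt left/front/rear [array([ 0.5297, -0.0309,  0.066 ]), array([ 0.5072, -0.0121,  0.066 ]), array([ 0.5542, -0.0106,  0.066 ])] [498  65] [495 135] [469  99]
[ 0.531  -0.0354  0.09  ]
[0.5306 0.0165 0.09  ]
[0.5238 0.0158 0.09  ]
[0.5381 0.0173 0.09  ]
top [0.53017158 0.01318733 0.066     ]
top [ 0.5306912 -0.0442329  0.066    ]
[-2.24820262e+01  3.20441500e+01  8.18674554e+01  3.14270694e-02
  6.61000652e+01 -1.11906277e+02]
```

>>> {"name": "play_rows", "arguments": {
  "plan": [
    [[-0.162, 0.232, 0, 0, 0, -0.046, -0.45], [-0.162, 0.232, 0, 0, 0, -0.046, -0.45], [-0.162, 0.232, 0, 0, 0, -0.046, -0.45], [-0.162, 0.232, 0, 0, 0, -0.046, -0.45], [-0.162, 0.232, 0, 0, 0, -0.046, -0.45], [-0.162, 0.232, 0, 0, 0, -0.046, -0.45], [-0.162, 0.232, 0, 0, 0, -0.046, -0.45], [-0.162, 0.232, 0, 0, 0, -0.046, -0.45], [-0.162, 0.232, 0, 0, 0, -0.046, -0.45], [-0.162, 0.232, 0, 0, 0, -0.046, -0.45], [-0.162, 0.232, 0, 0, 0, -0.046, -0.45], [0, 0, 0, 0, 0, 0, -0.45]]
  ]
}}

```text
time_s: 18.25
position: [0.5281, -0.0045, 0.204]
tcp_rot: [[0.023, 1.0, -0.002], [1.0, -0.023, 0.001], [0.001, -0.002, -1.0]]
force: [0.2, 0.7, -0.4]
opening: 0.27
```

```bash
python3 - <<'E'
from h import *
s=read_state(); print(s["position"],s["tcp_rot"][:,1],s["opening"],s["joint_positions"][5])
E
```

```text
[ 0.52809156 -0.00450472  0.2040313 ] [ 0.99973025 -0.02312814 -0.00212396] 0.26963629807877754 -11.342980509267063
```

>>> {"name": "play_rows", "arguments": {
  "plan": [
    [[0.05, -0.17, 0, 0, 0, 0, -0.45], [0, 0, -0.7, 0, 0, 0, -0.45], [0, 0, -0.7, 0, 0, 0, -0.45], [0, 0, -0.4, 0, 0, 0, -0.45], [0, 0, 0, 0, 0, 0, -0.45], [0, 0, 0, 0, 0, 0, -0.45]]
  ]
}}

```text
time_s: 18.85
position: [0.5333, -0.0166, 0.1141]
tcp_rot: [[0.026, 1.0, 0.0], [1.0, -0.026, -0.0], [-0.0, 0.0, -1.0]]
force: [0.7, -0.5, 1.1]
opening: 0.276
```

```bash
python3 - <<'E'
from h import *
s=read_state(); print(s["position"],s["tcp_rot"][:,1],s["opening"],s["joint_positions"])
w=capture("wrist");d=capture("side")
save('w8',np.vstack([w[60:330,0:640],cv2.resize(d[130:260,300:460],(640,330))[:320]]))
E
```

```text
[ 0.53331906 -0.01656736  0.11410493] [ 9.99663651e-01 -2.59312441e-02  3.93545859e-04] 0.27564746438341386 [-1.37822288e+01  3.23399239e+01  1.00892017e+02 -9.41702850e-03
  4.67434864e+01 -1.22898572e+01]
```

View pics/w8.png

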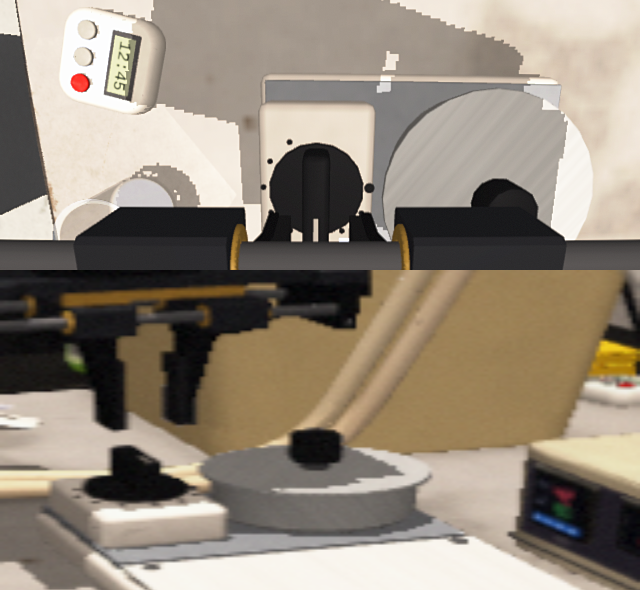

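The bar (303–330) is centred between the fingers; skirt circle centre is ≈(316,249) full-frame. One check of the axis position.

```bash
python3 - <<'E'
from h import *
c=cam("wrist"); print(onz(c,316,203,.066),onz(c,316,295,.066),onz(c,270,249,.066),onz(c,362,249,.066),onz(c,316.5,208,.09))
E
```

```text
[0.53311475 0.01498578 0.066     ] [ 0.53165795 -0.0354802   0.066     ] [ 0.5081299  -0.00886436  0.066     ] [ 0.55669389 -0.01019862  0.066     ] [0.53352562 0.01662225 0.09      ]
```

>>> {"name": "play_rows", "arguments": {
  "plan": [
    [[-0.02, 0.1, -0.4, 0, 0, 0, -0.45], [0, 0, -0.3, 0, 0, 0, -0.45], [0, 0, -0.18, 0, 0, 0, -0.45], [0, 0, 0, 0, 0, 0, -0.45], [0, 0, 0, 0, 0, 0, -1], [0, 0, 0, 0, 0, 0, -1], [0, 0, 0, 0, 0, 0, -1], [0, 0, 0, 0, 0, 0, -1]]
  ]
}}

```text
time_s: 19.75
position: [0.5316, -0.011, 0.0709]
tcp_rot: [[0.027, 1.0, 0.001], [1.0, -0.027, -0.0], [-0.0, 0.001, -1.0]]
force: [-0.6, -0.3, 5.8]
opening: 0.144
```

>>> {"name": "play_rows", "arguments": {
  "plan": [
    [[0, 0, 0, 0, 0, 0.0417, -1], [0, 0, 0, 0, 0, 0.0417, -1], [0, 0, 0, 0, 0, 0.0417, -1], [0, 0, 0, 0, 0, 0.0417, -1], [0, 0, 0, 0, 0, 0.0417, -1], [0, 0, 0, 0, 0, 0.0417, -1], [0, 0, 0, 0, 0, 0.0417, -1], [0, 0, 0, 0, 0, 0.0417, -1], [0, 0, 0, 0, 0, 0.0417, -1], [0, 0, 0, 0, 0, 0.0417, -1], [0, 0, 0, 0, 0, 0.0417, -1], [0, 0, 0, 0, 0, 0.0417, -1]]
  ]
}}

```text
time_s: 20.95
position: [0.5328, -0.0099, 0.0709]
tcp_rot: [[-1.0, 0.021, 0.003], [0.021, 1.0, 0.001], [-0.003, 0.001, -1.0]]
force: [1.1, 3.7, 3.3]
opening: 0.145
```

>>> {"name": "play_rows", "arguments": {
  "plan": [
    [[0, 0, 0, 0, 0, 0, -1], [0, 0, 0, 0, 0, 0, -1], [0, 0, 0, 0, 0, 0, -1]]
  ]
}}

```text
time_s: 21.25
position: [0.5328, -0.01, 0.0709]
tcp_rot: [[-1.0, 0.03, 0.003], [0.03, 1.0, 0.001], [-0.003, 0.001, -1.0]]
force: [2.3, 5.6, 5.9]
opening: 0.148
```

```bash
python3 - <<'E'
from h import *
s=read_state(); print(s["position"],s["tcp_rot"],s["opening"],s["force"],s["moment"])
E
```

```text
[ 0.53276986 -0.00996106  0.07088479] [[-0.99955125  0.02978998  0.00314058]
 [ 0.02979379  0.99955538  0.00117182]
 [-0.00310428  0.00126486 -0.99999438]] 0.1477848866026082 [2.34815687 5.59344648 5.94051517] [ 0.89132583 -0.159568   -0.04732188]
```

>>> {"name": "play_rows", "arguments": {
  "plan": [
    [[0, 0, 0, 0, 0, 0.017, -1], [0, 0, 0, 0, 0, 0, -1], [0, 0, 0, 0, 0, 0, -1]]
  ]
}}

```text
time_s: 21.55
position: [0.5328, -0.01, 0.0709]
tcp_rot: [[-1.0, -0.02, 0.003], [-0.02, 1.0, 0.002], [-0.003, 0.002, -1.0]]
force: [1.1, 5.5, 5.5]
opening: 0.147
```

```bash
python3 - <<'E'
from h import *
s=read_state(); print(s["tcp_rot"][:,1],s["opening"],s["force"],s["moment"])
E
```

```text
[-0.02038681  0.99979057  0.00178749] 0.14705959246422365 [1.10055834 5.51371848 5.51520496] [ 0.87671615 -0.20760467 -0.65890794]
```

Moment −0.66 N m: against the end stop. Now clockwise 153° (3° backlash + five clicks).

>>> {"name": "play_rows", "arguments": {
  "plan": [
    [[0, 0, 0, 0, 0, -0.0447, -1], [0, 0, 0, 0, 0, -0.0447, -1], [0, 0, 0, 0, 0, -0.0447, -1], [0, 0, 0, 0, 0, -0.0447, -1], [0, 0, 0, 0, 0, -0.0447, -1], [0, 0, 0, 0, 0, -0.0447, -1], [0, 0, 0, 0, 0, -0.0447, -1], [0, 0, 0, 0, 0, -0.0447, -1], [0, 0, 0, 0, 0, -0.0447, -1], [0, 0, 0, 0, 0, -0.0447, -1], [0, 0, 0, 0, 0, 0, -1], [0, 0, 0, 0, 0, 0, -1]]
  ]
}}

```text
time_s: 22.75
position: [0.5319, -0.011, 0.0709]
tcp_rot: [[-0.19, 0.982, 0.001], [0.982, 0.19, -0.001], [-0.001, 0.001, -1.0]]
force: [-1.0, 2.1, 5.9]
opening: 0.144
```

>>> {"name": "play_rows", "arguments": {
  "plan": [
    [[0, 0, 0, 0, 0, -0.0447, -1], [0, 0, 0, 0, 0, -0.0447, -1], [0, 0, 0, 0, 0, -0.0447, -1], [0, 0, 0, 0, 0, -0.0447, -1], [0, 0, 0, 0, 0, -0.0447, -1], [0, 0, 0, 0, 0, -0.0447, -1], [0, 0, 0, 0, 0, -0.0447, -1], [0, 0, 0, 0, 0, -0.0447, -1], [0, 0, 0, 0, 0, -0.0447, -1], [0, 0, 0, 0, 0, 0, -1], [0, 0, 0, 0, 0, 0, -1], [0, 0, 0, 0, 0, 0, -1]]
  ]
}}

```text
time_s: 23.95
position: [0.5306, -0.0105, 0.0709]
tcp_rot: [[0.878, 0.478, -0.001], [0.478, -0.878, 0.0], [-0.001, -0.001, -1.0]]
force: [-2.2, 1.8, 9.6]
opening: 0.143
```

```bash
python3 - <<'E'
from h import *
s=read_state(); y=s["tcp_rot"][:,1];print(s["position"],np.degrees(np.arctan2(y[1],y[0])),s["opening"],s["force"],s["moment"])
E
```

```text
[ 0.53062392 -0.01045656  0.07086324] -61.45394528264257 0.1433092277935614 [-2.17201791  1.84993239  9.64142081] [ 0.29189641  0.53437421 -0.05008338]
```

>>> {"name": "play_rows", "arguments": {
  "plan": [
    [[0, 0, 0, 0, 0, 0, -0.4], [0, 0, 0, 0, 0, 0, -0.4], [0, 0, 0, 0, 0, 0, -0.4], [0, 0, 0, 0, 0, 0, -0.4], [0, 0, 0.4, 0, 0, 0, -0.4], [0, 0, 0.6, 0, 0, 0, -0.4], [0, 0, 0.8, 0, 0, 0, -0.4], [0, 0, 0.8, 0, 0, 0, -0.4], [-0.1, -0.9, 0.4, 0, 0, 0, -0.4], [-0.1, -0.9, 0, 0, 0, 0, -0.4], [-0.1, -0.9, 0, 0, 0, 0, -0.4], [-0.1, -0.9, 0, 0, 0, 0, -0.4]]
  ]
}}

```text
time_s: 25.15
position: [0.5111, -0.1924, 0.2203]
tcp_rot: [[0.877, 0.481, 0.001], [0.481, -0.877, -0.0], [0.0, 0.001, -1.0]]
force: [-0.4, 0.1, 0.0]
opening: 0.3
```

>>> {"name": "play_rows", "arguments": {
  "plan": [
    [[-0.1, -0.9, 0, 0, 0, 0, -0.4], [-0.1, -0.9, 0, 0, 0, 0, -0.4], [0, 0, 0, 0, 0, 0, -0.4]]
  ]
}}

```text
time_s: 25.45
position: [0.5013, -0.2873, 0.22]
tcp_rot: [[0.88, 0.475, 0.002], [0.475, -0.88, -0.004], [-0.0, 0.004, -1.0]]
force: [0.8, 0.4, -0.8]
opening: 0.299
```

```bash
python3 - <<'E'
from h import *
s=read_state(); print(s["position"],s["force"])
t=capture("top");d=capture("side")
save('f1',np.hstack([cv2.resize(t[140:340,200:400],(400,400)),cv2.resize(d[180:400,280:480],(400,440))[:400]]))
E
```

```text
[ 0.50134482 -0.2873057   0.21999453] [ 0.8358805   0.40461523 -0.77807136]
```

View pics/f1.png

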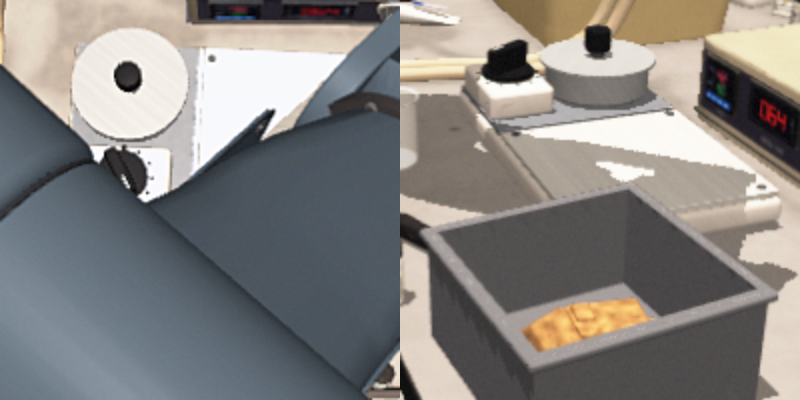

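Lid on, corks in the bin; the arm partly hides the dial. I'll take one wrist look at it.

>>> {"name": "play_rows", "arguments": {
  "plan": [
    [[-0.2, 0.8, 0, 0, 0, 0, -0.4], [-0.2, 0.8, 0, 0, 0, 0, -0.4], [-0.2, 0.8, 0, 0, 0, 0, -0.4], [-0.2, 0.8, 0, 0, 0, 0, -0.4], [-0.2, 0.8, 0, 0, 0, 0, -0.4], [0, 0.7, 0, 0, 0, 0, -0.4], [0, 0, 0, 0, 0, 0, -0.4], [0, 0, 0, 0, 0, 0, -0.4]]
  ]
}}

```text
time_s: 26.35
position: [0.451, -0.0441, 0.2202]
tcp_rot: [[0.875, 0.484, 0.0], [0.484, -0.875, -0.0], [-0.0, 0.0, -1.0]]
force: [-0.2, -0.8, -0.1]
opening: 0.3
```

```bash
python3 - <<'E'
from h import *
s=read_state(); print(s["position"],s["force"])
save('f2',capture("wrist"))
E
```

```text
[ 0.45104171 -0.04409026  0.22019972] [-0.2314271  -0.77733952 -0.11066591]
```

View pics/f2.png

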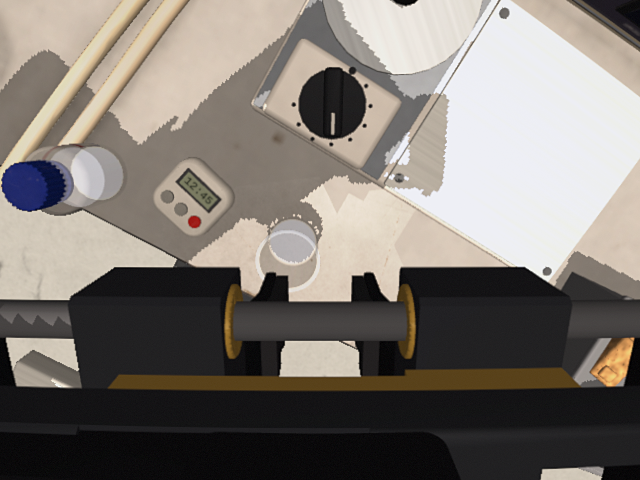

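The dial shows the pointer line from (333,112) to (332,135), with the big index dot at (352,71). Checking the angle.

```bash
python3 - <<'E'
from h import *
c=cam("wrist"); a=onz(c,333,112,.09);b=onz(c,332,135,.09);d=(b-a)
p=np.degrees(np.arctan2(d[1],d[0])); print(p,"dial deg",(-1.7-p)%360)
o=onz(c,332,103,.066);k=onz(c,352,71,.062);d=k-o;print(o,np.degrees(np.arctan2(d[1],d[0])))
E
```

```text
-153.36065892799783 dial deg 151.66065892799784
[ 0.53305359 -0.01079687  0.066     ] -3.7286361939195665
```

```bash
python3 -c "
from rig import *
print(hand_in())"
```

```text
the job is handed in; nothing more can be done
None
```

I finished all three parts of the job and handed it in after about 26 s of robot time; the hand-in gives no verdict.

- **Corks:** two pieces were on the deck, a trimmed block (cork_c by its size) and one curved piece. Both lay in the bin in the wrist view after the second drop. The last side view still showed cork in the bin and the deck clear.
- **Lid:** it went down without contact force. The side and wrist pictures showed it sitting flush, level and centred on the pan rim. I judged this by eye and took no final measurement of its offset.
- **Dial:** it started at click 3. I wound it anticlockwise until the end stop resisted with about 0.66 N m, then turned it clockwise five clicks and let go. The last wrist picture puts the pointer at about 152°; the fifth click is 150°.
- **Bystanders:** the robot never went near them at table height, and those in the last wrist view stood where they should. It was clear of everything at hand-in.
- **Disagreement between measurements:** the dial-axis and pan-centre estimates from different views differed by a few millimetres. This caused no trouble in gripping or fitting.

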